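# Clear the blade holder plate and load the scraper blades on its pins

### The arm

A 7-joint arm with a two-finger parallel gripper is mounted at the origin on the work surface. World frame = base frame: x ahead of the robot, y to its left, z up, the work surface at z = 0. Lengths are in m, angles in rad, forces in N, time in s.
With the tool pointing down it reaches from about 0.4 to 0.875 m from the base axis. Payload 19.3 kg.
Tool frame: the origin (TCP) lies on the centre line of the jaws, within the pads' length; the fingertips stand 8 mm ahead of it and the grasp point (between the pads) lies 11 mm behind it; z points along the fingers, y is the line along which they close (so a half turn about z gives the same grasp; the last joint's range is limited). The gripper opens to 85 mm and grips with 20 to 120 N. Pads are 22 mm wide; open, the fingers measure 114 mm over their backs; the gripper's body (76 mm by 85 mm) begins 54 mm behind the grasp point. The pads swing forward as they close: fully open they stand 13 mm farther back than shut.
Start: joints at [1.155, 0.521, -0.036, 1.599, 0.021, 1.021, -0.113], TCP at [0.212, -0.588, 0.239] pointing down, gripper open.
Joint ranges: [-2.91, 2.91], [-0.3, 2.13], [-1.5, 1.42], [0.17, 2.43], [-1.26, 4.41], [0.16, 1.93], [-2.52, 2.52]. Speed limits (rad/s): [1.89, 1.89, 2.39, 2.39, 3.01, 3.01, 3.01].

### API

Orientations are given as [roll, pitch, yaw] about the fixed x, y, z axes, in that order (R = Rz(yaw) Ry(pitch) Rx(roll)).
In Python, from workcell import status, grab_frame, camera_params, bot, search_frame, silhouettes gives the robot as it stands.
- The arm moves only by the shell command python3 -m creep 'ROWS' [FORCE]. ROWS is JSON, a list of rows, each a list of 5 numbers: the shift along the tool's x, y, z in units of 60 mm (1.0 is 60 mm), then the turn about the tool's z in units of 8 degrees (1.0 is 8 degrees), then the opening, from 0 (shut) to 1 (fully open). In form: [[x, y, z, twist, hand], ...]. A call has 1 to 5 rows; each row is the pose to reach, as a shift and turn from the pose commanded when the call began, along the tool's axes at that moment; what a row does not reach only later rows make up. A row lasts 1/8 s, in which the tool goes at most 62.5 mm and 10.7 degrees, less where a joint would pass 70% of its speed; a pose out of reach is approached as far as the arm can. A call with a gripper value outside its range is refused whole. The fingers move at their own pace and stop on an object; FORCE is the grip in N (left out, the last holds). Time passes only in rows, so rows that repeat a pose let the fingers close. It gives the time, the measured TCP pose, the force, the opening and the grip force at its end, in the units of the state.
- status.observe(): the state, without advancing time (a new reading comes with each control period).
- grab_frame(name): name is "scene" or "top" or "wrist"; returns the picture (400x640x3 uint8, blue, green, red); there is no depth.
- camera_params(name): a dict with "K" (3x3 intrinsics, pixels), "rvec" (rotation vector, rad) and "tvec" (3), from world to camera coordinates, as OpenCV has them; the wrist camera has in their place "tool_from_camera" (4x4, takes a point from camera to tool coordinates, whose origin is the TCP and whose axes are the flange's). Camera axes: x right, y down, z forward; pixel columns grow to the right and rows downward; lengths in m; the calibration is good to about 2 mm. A picture is of the moment at which its call begins: read the wrist's pose just before it. camera_params takes no time and is no camera call.
- bot.job_done(): hands the job in; it is judged then, once.
Trained networks look in the newest picture that a camera, given by its name, has taken for a name from the list of things; names that differ only in an ending like _2 or _b are one class to them, and where a whole thing is asked for, a point or a joint stands for the part that bears it (a point fixed in the world has none). Each returns a list of dicts, best first, with "p" (0 to 1); they miss things now and then, are a little off and sometimes report something else, mostly with a low value. They report only what shows in the picture. A call takes as long as a camera call. They do not tell look-alikes from the thing itself.
- search_frame(camera, name): "extent" ([left, top, right, bottom] as shares, 0 to 1, of the picture: columns of its width, rows of its height, round what is visible of it).
- silhouettes(camera, name): "mask" (400x640 bool, what is visible of it) and "extent" ([left, top, right, bottom] as shares, 0 to 1, of the picture: columns of its width, rows of its height, round what is visible of it).
The state is a dict: "clock": time; "qpos": joint angles; "qd": joint speeds; "joint_efforts": joint torques, N m; "position": TCP position; "tool_rot": TCP orientation; "force": force on the tool from outside, world axes, zero at the start; "moment": the same for the moment, N m; "grip_width": finger opening in m; "finger_force": force on a finger pad.
Only numpy, scipy, OpenCV 4.12 (cv2) and the standard library are available. Lean on these libraries where they do the work, as an engineer would, in place of code of your own. Each camera call takes 0.05 s, during which the arm holds its last target. There are 200 camera calls.

### The job

First take the scraper block and with it sweep all the loose metal chips off the blade holder plate into the catch tray at the plate's end - the chips are sharp, so never touch them with the gripper - and stand the block back on its rubber pad. Then lay every blade that is there flat on the holder plate, each at a locating pin of its own with the pin inside the notch, the blade square to the plate; leave the jar, the beaker and the grey case alone.

Things in the scene. Friction and masses are not known exactly. Their poses are not given: they have to be found in the camera images.
- holder: Fixed anodised aluminium holder plate with a catch tray; place and yaw (up to 0.2 rad) vary. Origin on the bench; x runs from the kerb to the pins, y along the plate away from the tray, z up. The flat top, 44 mm above the bench, spans x -76..+76, y -108..+118 mm. A blade lies with its length along x, notch end towards +x. Seen from above, fine dark lines part the bays; they are paint.
- pin1 (a point): Foot, on the plate's top, of the locating pin at holder x = +45, y = +81 mm (axes as the holder's). Each pin is round steel, 8 mm in diameter, 10 mm high. Behind the pins a fence stands 12 mm above the plate at holder x +76..+83 mm; opposite, a kerb stands 6 mm above it at x -82..-76 mm. Both run the whole length of the plate; the +y end is open.
- pin2 (a point): Foot, on the plate's top, of the like pin at holder x = +45, y = +27 mm.
- pin3 (a point): Foot, on the plate's top, of the like pin at holder x = +45, y = -27 mm.
- pin4 (a point): Foot, on the plate's top, of the like pin at holder x = +45, y = -81 mm, next to the tray.
- tray (a point): Centre of the grey catch tray's floor, 3 mm above the bench, at holder x = 0, y = -150 mm. The plate's -y end drops straight into it. Inside it measures 160 mm (x) by 82 mm (y); its rim is 32 mm above the bench, lower than the plate's top.
- scraper: Scraper block: white plastic foot 100 x 36 x 18 mm (its x, y, z) with a wooden handle bar on top, 80 mm long (x), 20 mm wide (y), from 18 to 50 mm above the underside, centred. Origin: centre of the underside, z up. 140 g. Starts standing on its rubber pad. With its length along the holder's x, centred at holder x = -20 mm, it passes between kerb and pins.
- rest: Grey rubber pad where the scraper block stands, fixed: 130 x 66 x 4 mm (x, y, z). Origin: centre of the underside, on the bench; the block's origin is then 4 mm above it.
- blade1: Scraper blade (may be absent): flat steel plate 100 x 44 x 5 mm (its x, y, z), 160 g, with a dark grip rib centred on top, 50 (x) x 12 (y) x 18 mm high, rib top 23 mm above the underside: grip it there, jaws closing along y. Open notch at the +x end, 12 mm wide (y), centred, from x = +28 to the end at +50 mm. Origin: centre of underside, z up. Starts flat on the bench, z = 0.
- blade2: Scraper blade (may be absent): flat steel plate 100 x 44 x 5 mm (its x, y, z), 160 g, with a dark grip rib centred on top, 50 (x) x 12 (y) x 18 mm high, rib top 23 mm above the underside: grip it there, jaws closing along y. Open notch at the +x end, 12 mm wide (y), centred, from x = +28 to the end at +50 mm. Origin: centre of underside, z up. Starts flat on the bench, z = 0.
- blade3: Scraper blade (may be absent): flat steel plate 100 x 44 x 5 mm (its x, y, z), 160 g, with a dark grip rib centred on top, 50 (x) x 12 (y) x 18 mm high, rib top 23 mm above the underside: grip it there, jaws closing along y. Open notch at the +x end, 12 mm wide (y), centred, from x = +28 to the end at +50 mm. Origin: centre of underside, z up. Starts flat on the bench, z = 0.
- blade4: Scraper blade (may be absent): flat steel plate 100 x 44 x 5 mm (its x, y, z), 160 g, with a dark grip rib centred on top, 50 (x) x 12 (y) x 18 mm high, rib top 23 mm above the underside: grip it there, jaws closing along y. Open notch at the +x end, 12 mm wide (y), centred, from x = +28 to the end at +50 mm. Origin: centre of underside, z up. Starts flat on the bench, z = 0.
- chip1: Loose sharp metal chip, a small dark block about 15-20 x 12-15 x 8-10 mm, 12 g, lying on the holder plate in the area between kerb and pins (holder x -45 to +15, y -55 to +58 mm). Origin: centre of its underside. It may be absent.
- chip2: Loose sharp metal chip, a small dark block about 15-20 x 12-15 x 8-10 mm, 12 g, lying on the holder plate in the area between kerb and pins (holder x -45 to +15, y -55 to +58 mm). Origin: centre of its underside. It may be absent.
- chip3: Loose sharp metal chip, a small dark block about 15-20 x 12-15 x 8-10 mm, 12 g, lying on the holder plate in the area between kerb and pins (holder x -45 to +15, y -55 to +58 mm). Origin: centre of its underside. It may be absent.
- chip4: Loose sharp metal chip, a small dark block about 15-20 x 12-15 x 8-10 mm, 12 g, lying on the holder plate in the area between kerb and pins (holder x -45 to +15, y -55 to +58 mm). Origin: centre of its underside. It may be absent.
- jar: Bystander: amber glass jar, 60 mm in diameter, 85 mm high, beyond the holder. Origin: centre of underside. Leave alone.
- beaker: Bystander: glass beaker, 70 mm in diameter, 90 mm high, beyond the rubber pad. Origin: centre of underside. Leave alone.
- caliper_case: Bystander: flat grey instrument case 150 x 60 x 30 mm to the right of the rubber pad. Origin: centre of underside. Leave alone.
Things that resemble listed ones, but are neither listed nor needed, are in the scene too. Leave any purple or red look-alike of the blade2 alone. Leave any yellow look-alike of the blade3 alone.

How it is judged:
On the way, in this order (a step that is already met when the one before it is completed fails the run):
1. the scraper block, held in the gripper, is down on the plate (less than 8 mm above it) and no blade is on the plate yet (contact force between the fingers and scraper above 0.5 N and z of scraper in the frame of pin2 between -0.004 and 0.008 m and x of scraper in the frame of holder between -0.06 and 0.03 m and y of scraper in the frame of holder between -0.13 and 0.14 m and horizontal distance between each of blade1, blade2, blade3, blade4 and holder above 0.11 m), for 0.1 s.
2. all chips are in the catch tray while the scraper block is held and no blade is on the plate yet (x of chip1 in the frame of tray between -0.082 and 0.082 m and y of chip1 in the frame of tray between -0.042 and 0.048 m and height (world z) of each of chip1, chip2, chip3, chip4 below 0.036 m and x of chip2 in the frame of tray between -0.082 and 0.082 m and y of chip2 in the frame of tray between -0.042 and 0.048 m and x of chip3 in the frame of tray between -0.082 and 0.082 m and y of chip3 in the frame of tray between -0.042 and 0.048 m and x of chip4 in the frame of tray between -0.082 and 0.082 m and y of chip4 in the frame of tray between -0.042 and 0.048 m and contact force between the fingers and scraper above 0.5 N and horizontal distance between each of blade1, blade2, blade3, blade4 and holder above 0.11 m), for 0.1 s.
3. the scraper block stands on its pad again, let go, before any blade is on the plate (horizontal distance between scraper and rest below 0.035 m and angle between scraper's own z axis and vertical below 0.1 rad and z of scraper in the frame of rest between 0 and 0.009 m and contact force between the fingers and scraper below 0.1 N and linear speed of scraper below 0.02 m/s and horizontal distance between each of blade1, blade2, blade3, blade4 and holder above 0.11 m), for 0.2 s.
At the end, for the whole second after the job is handed in: Each blade present: flat on the plate (within 3 mm, 0.05 rad), a pin in its notch (pin at x 30 to 46, |y| < 3 mm in the blade frame), square within 0.1 rad, at rest. Chips in the tray. Scraper upright within 35 mm of its pad's centre, let go (((x of pin1 in the frame of blade1 between 0.03 and 0.046 m and y of pin1 in the frame of blade1 between -0.003 and 0.003 m and z of pin1 in the frame of blade1 between -0.003 and 0.003 m) or (x of pin2 in the frame of blade1 between 0.03 and 0.046 m and y of pin2 in the frame of blade1 between -0.003 and 0.003 m and z of pin2 in the frame of blade1 between -0.003 and 0.003 m) or (x of pin3 in the frame of blade1 between 0.03 and 0.046 m and y of pin3 in the frame of blade1 between -0.003 and 0.003 m and z of pin3 in the frame of blade1 between -0.003 and 0.003 m) or (x of pin4 in the frame of blade1 between 0.03 and 0.046 m and y of pin4 in the frame of blade1 between -0.003 and 0.003 m and z of pin4 in the frame of blade1 between -0.003 and 0.003 m)) and angle between each of blade1, blade2, blade3, blade4's own z axis and vertical below 0.05 rad and angle between the x axis of each of blade1, blade2, blade3, blade4 and the x axis of holder, either way round below 0.1 rad and linear speed of each of blade1, blade2, blade3, blade4, scraper below 0.02 m/s and ((x of pin1 in the frame of blade2 between 0.03 and 0.046 m and y of pin1 in the frame of blade2 between -0.003 and 0.003 m and z of pin1 in the frame of blade2 between -0.003 and 0.003 m) or (x of pin2 in the frame of blade2 between 0.03 and 0.046 m and y of pin2 in the frame of blade2 between -0.003 and 0.003 m and z of pin2 in the frame of blade2 between -0.003 and 0.003 m) or (x of pin3 in the frame of blade2 between 0.03 and 0.046 m and y of pin3 in the frame of blade2 between -0.003 and 0.003 m and z of pin3 in the frame of blade2 between -0.003 and 0.003 m) or (x of pin4 in the frame of blade2 between 0.03 and 0.046 m and y of pin4 in the frame of blade2 between -0.003 and 0.003 m and z of pin4 in the frame of blade2 between -0.003 and 0.003 m)) and ((x of pin1 in the frame of blade3 between 0.03 and 0.046 m and y of pin1 in the frame of blade3 between -0.003 and 0.003 m and z of pin1 in the frame of blade3 between -0.003 and 0.003 m) or (x of pin2 in the frame of blade3 between 0.03 and 0.046 m and y of pin2 in the frame of blade3 between -0.003 and 0.003 m and z of pin2 in the frame of blade3 between -0.003 and 0.003 m) or (x of pin3 in the frame of blade3 between 0.03 and 0.046 m and y of pin3 in the frame of blade3 between -0.003 and 0.003 m and z of pin3 in the frame of blade3 between -0.003 and 0.003 m) or (x of pin4 in the frame of blade3 between 0.03 and 0.046 m and y of pin4 in the frame of blade3 between -0.003 and 0.003 m and z of pin4 in the frame of blade3 between -0.003 and 0.003 m)) and ((x of pin1 in the frame of blade4 between 0.03 and 0.046 m and y of pin1 in the frame of blade4 between -0.003 and 0.003 m and z of pin1 in the frame of blade4 between -0.003 and 0.003 m) or (x of pin2 in the frame of blade4 between 0.03 and 0.046 m and y of pin2 in the frame of blade4 between -0.003 and 0.003 m and z of pin2 in the frame of blade4 between -0.003 and 0.003 m) or (x of pin3 in the frame of blade4 between 0.03 and 0.046 m and y of pin3 in the frame of blade4 between -0.003 and 0.003 m and z of pin3 in the frame of blade4 between -0.003 and 0.003 m) or (x of pin4 in the frame of blade4 between 0.03 and 0.046 m and y of pin4 in the frame of blade4 between -0.003 and 0.003 m and z of pin4 in the frame of blade4 between -0.003 and 0.003 m)) and x of chip1 in the frame of tray between -0.082 and 0.082 m and y of chip1 in the frame of tray between -0.042 and 0.048 m and height (world z) of each of chip1, chip2, chip3, chip4 below 0.036 m and x of chip2 in the frame of tray between -0.082 and 0.082 m and y of chip2 in the frame of tray between -0.042 and 0.048 m and x of chip3 in the frame of tray between -0.082 and 0.082 m and y of chip3 in the frame of tray between -0.042 and 0.048 m and x of chip4 in the frame of tray between -0.082 and 0.082 m and y of chip4 in the frame of tray between -0.042 and 0.048 m and horizontal distance between scraper and rest below 0.035 m and angle between scraper's own z axis and vertical below 0.1 rad and z of scraper in the frame of rest between 0 and 0.009 m and contact force between the fingers and scraper below 0.1 N); the robot touches nothing.
It fails at once if a chip is touched by the gripper's fingers (1 N) (contact force between the fingers and chip1 above 1 N or contact force between the fingers and chip2 above 1 N or contact force between the fingers and chip3 above 1 N or contact force between the fingers and chip4 above 1 N).
It fails at once if jar, beaker or case moved more than 30 mm (distance of any of jar, beaker, caliper_case from where it was at the start of the episode above 0.03 m).
Of blade1, blade2, blade3, blade4 only 3 to 4 are there at a start; the rules pass over those that are not, and their reading is None.
Of chip1, chip2, chip3, chip4 only 2 to 4 are there at a start; the rules pass over those that are not, and their reading is None.
At some moment in a run one of blade1, blade2, blade3, blade4 may be knocked a few centimetres aside while the robot is not near it.
Once in a run the grip may slacken for a moment while it holds something.
It also fails if it takes over 210 s, if anything falls off the work surface, if the arm or the gripper's body presses on something with over 40 N, if the wrist force passes 120 N, or if a joint passes its speed limit or range.

## Working session

There is one attempt and no reset: what is moved stays moved. The work goes in short steps, Python scripts to look and compute and a shell command to move; the robot and the scene stay as the last step left them, time stands still between calls to the robot, and variables do not carry over. Pictures are saved under pics/ and viewed, at most 14 in all, crops included, and the job is handed in when it is done.

```bash
ls; mkdir -p pics; python3 - <<'E'
from workcell import status, grab_frame, camera_params, search_frame
import cv2
print(status.observe())
for n in("top","scene"):
    cv2.imwrite(f"pics/{n}0.png",grab_frame(n))
    p=camera_params(n);print(n,p)
for o in("holder","scraper","rest","blade1","chip1","tray","jar","beaker","caliper_case","pin1"):
    try:
        print(o,[( [round(a*b) for a,b in zip(d["extent"],(640,400,640,400))],round(d["p"],2)) for d in search_frame("top",o)])
    except Exception as e: print(o,e)
E
```

```text
pics
{'clock': 0.0, 'qpos': array([ 1.15482257,  0.52203528, -0.03632774,  1.59998617,  0.02119506,
        1.02108905, -0.11274145]), 'qd': array([-2.24246738e-03, -1.18209926e-04, -6.15953805e-04, -7.52510891e-04,
       -3.81421805e-05, -7.88460548e-04,  9.20830354e-04]), 'joint_efforts': array([ 6.67808708e-04, -9.27104187e+01,  1.98025435e+00, -3.69935703e+01,
        1.79210608e-02,  8.14137835e-03, -9.99643675e-07]), 'position': array([ 0.21168823, -0.58772043,  0.23872029]), 'tool_rot': array([-3.14046213e+00,  7.56381441e-05,  3.45819685e-01]), 'force': array([ 0.1004757 , -0.11378251, -0.06977194]), 'moment': array([ 0.04496566, -0.03594411,  0.0052454 ]), 'finger_force': 0.0, 'grip_width': 0.08551390948639799}
top {'K': array([[465.74503452,   0.        , 316.36931942],
       [  0.        , 465.74503452, 194.15535051],
       [  0.        ,   0.        ,   1.        ]]), 'rvec': array([ 2.1087049 , -2.12859441,  0.17351233]), 'tvec': array([-0.01751251,  0.53825211,  1.25131524])}
scene {'K': array([[457.6543383 ,   0.        , 317.3227862 ],
       [  0.        , 457.6543383 , 200.86558288],
       [  0.        ,   0.        ,   1.        ]]), 'rvec': array([ 1.79361035,  1.41818519, -0.69916529]), 'tvec': array([-0.1091017 , -0.24974935,  1.5925065 ])}
holder [([254, 157, 372, 217], 0.96)]
scraper [([418, 192, 433, 227], 0.79)]
rest [([412, 186, 437, 235], 0.75)]
blade1 [([189, 108, 221, 129], 0.95), ([154, 160, 174, 193], 0.94), ([200, 179, 234, 192], 0.84), ([209, 144, 245, 166], 0.83), ([170, 235, 205, 256], 0.76), ([166, 279, 199, 302], 0.62), ([169, 208, 206, 224], 0.58)]
chip1 []
tray [([252, 156, 367, 218], 0.64)]
jar [([291, 102, 319, 128], 0.97)]
beaker [([415, 126, 444, 158], 0.85)]
caliper_case [([461, 180, 489, 234], 0.86)]
pin1 [([256, 156, 369, 218], 0.62), ([413, 126, 447, 156], 0.17)]
```

```bash
python3 - <<'E'
import cv2
a=cv2.imread("pics/top0.png")[90:310,140:500]
cv2.imwrite("pics/t1.png",cv2.resize(a,None,fx=2.2,fy=2.2,interpolation=cv2.INTER_CUBIC))
E
```

```text
(no output)
```

View pics/t1.png

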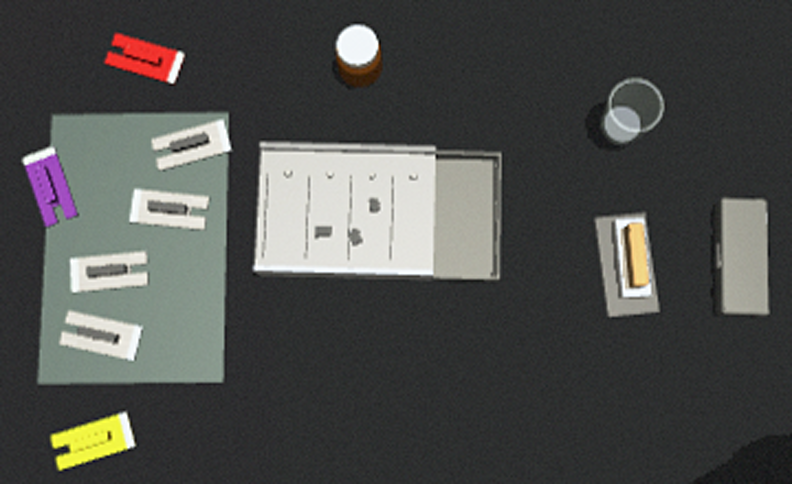

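View pics/scene0.png

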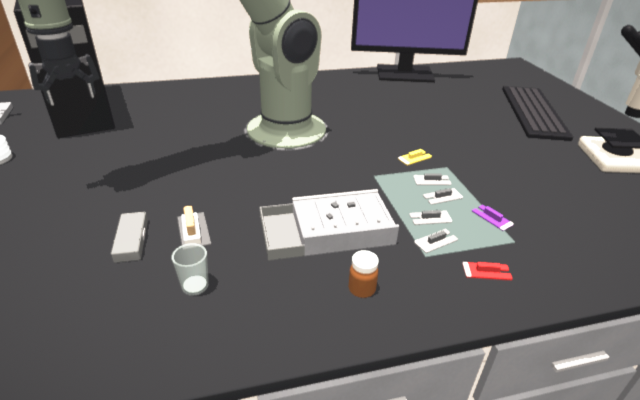

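```bash
cat > h.py <<'E'
import numpy as np, cv2
from workcell import status, grab_frame, camera_params, bot, search_frame, silhouettes
from scipy.spatial.transform import Rotation as R
def cam(name, s=None):
    "K, world_from_camera R, t"
    p=camera_params(name); K=p["K"]
    if name=="wrist":
        s=s or status.observe(); T=np.eye(4); T[:3,:3]=R.from_euler("xyz",s["tool_rot"]).as_matrix(); T[:3,3]=s["position"]
        T=T@p["tool_from_camera"]; return K,T[:3,:3],T[:3,3]
    Rm=cv2.Rodrigues(p["rvec"])[0]; return K,Rm.T,-Rm.T@p["tvec"]
def w(c,px,z):
    K,Rm,t=c; px=np.atleast_2d(px).astype(float)
    d=(np.c_[px,np.ones(len(px))]@np.linalg.inv(K).T)@Rm.T
    return (t+d*((z-t[2])/d[:,2])[:,None])[:,:2]
def pix(c,P):
    K,Rm,t=c; q=((np.atleast_2d(P)-t)@Rm)@K.T; return q[:,:2]/q[:,2:]
def rect(c,img,z,cx,cy,half,ppm,yaw=0):
    "metric top-down view of plane z; image right=-y', up=+x' for frame yaw"
    n=int(2*half*ppm); g=np.array([[0,0],[n,0],[n,n],[0,n]],float)
    l=np.c_[half-g[:,1]/ppm, half-g[:,0]/ppm]
    cs,sn=np.cos(yaw),np.sin(yaw); W=np.c_[cx+cs*l[:,0]-sn*l[:,1], cy+sn*l[:,0]+cs*l[:,1], np.full(4,z)]
    H=cv2.getPerspectiveTransform(np.float32(pix(c,W)),np.float32(g)); return cv2.warpPerspective(img,H,(n,n))
def quad(c,mask,z):
    "mask -> world centre, long-axis yaw, sizes (all on plane z)"
    k=cv2.findContours(mask.astype(np.uint8),0,2)[0]; k=max(k,key=cv2.contourArea)[:,0,:]
    (x,y),(a,b),_=r=cv2.minAreaRect((w(c,k,z)*1000).astype(np.float32)); p=cv2.boxPoints(r)
    e=max(p[1]-p[0],p[2]-p[1],key=lambda v:v@v)
    return round(x/1e3,4),round(y/1e3,4),round(float(np.arctan2(e[1],e[0])+np.pi/2)%np.pi-np.pi/2,3),round(max(a,b)),round(min(a,b))
def go(x=None,y=None,z=None,yaw=None):
    "units of shift/twist from current pose to target"
    s=status.observe(); p=s["position"]; t=np.array([v if v is not None else q for v,q in zip((x,y,z),p)])
    M=R.from_euler("xyz",s["tool_rot"]); d=M.inv().apply(t-p)/0.06; m=M.as_matrix(); y0=np.arctan2(m[1,0],m[0,0])
    tw=0 if yaw is None else -(yaw-y0)/np.radians(8)
    print("pos",p.round(4),"yaw",round(y0,3),"q7",round(s["qpos"][6],2),"F",s["force"].round(1),"grip",round(s["grip_width"],4),"| GO",d.round(3),"tw",round(tw,2))
E
python3 - <<'E'
from h import *
c=cam("top"); a=grab_frame("top")
print(camera_params("wrist"))
for o,z in(("scraper",.03),("rest",.004),("blade1",.005),("holder",.044),("caliper_case",.03),("chip1",.05)):
    for d in silhouettes("top",o): print(o,round(d["p"],2),quad(c,d["mask"],z))
# holder corners by crop px (top plate): fence/kerb corners
g=np.array([[262,142],[436,146],[434,276],[254,271]])/2.2+[140,90]
print(w(c,g,.05)); print(w(c,np.array([[632,255],[627,265]])/2.2+[140,90],.05))
ch=np.array([[375,205],[322,231],[355,236],[288,174],[330,175],[372,176],[413,176]])/2.2+[140,90]
print(w(c,ch,.05))
E
```

```text
{'K': array([[323.90117941,   0.        , 322.80268133],
       [  0.        , 323.90117941, 195.95428119],
       [  0.        ,   0.        ,   1.        ]]), 'tool_from_camera': array([[-2.20379324e-04, -9.54243081e-01, -2.99031927e-01,
         7.63837750e-02],
       [ 9.99999900e-01, -9.36337335e-05, -4.38180502e-04,
         4.82965721e-04],
       [ 3.90131236e-04, -2.99031994e-01,  9.54243006e-01,
        -1.34410520e-01],
       [ 0.00000000e+00,  0.00000000e+00,  0.00000000e+00,
         1.00000000e+00]])}
scraper 0.63 (0.5005, -0.3313, 0.045, 101, 42)
rest 0.63 (0.4962, -0.3291, 0.101, 130, 66)
blade1 0.92 (0.7872, 0.3065, 1.272, 102, 48)
blade1 0.88 (0.6093, 0.4295, 0.378, 104, 49)
blade1 0.87 (0.4929, 0.3437, -1.46, 103, 47)
blade1 0.77 (0.4106, 0.352, 1.346, 99, 44)
blade1 0.75 (0.5761, 0.267, 1.459, 98, 45)
blade1 0.69 (0.2756, 0.3559, -1.286, 99, 44)
blade1 0.63 (0.6637, 0.2404, -1.3, 98, 44)
blade1 0.6 (0.5043, -0.3374, 0.047, 103, 45)
holder 0.86 (0.5635, -0.0102, 1.537, 309, 173)
caliper_case 0.74 (0.5014, -0.471, -0.05, 151, 66)
chip1 0.42 (0.5609, -0.0087, 1.521, 310, 174)
[[ 0.65392656  0.1391532 ]
 [ 0.64576481 -0.08511233]
 [ 0.47735738 -0.0798834 ]
 [ 0.4860312   0.14683779]]
[[ 0.50140541 -0.32881117]
 [ 0.48878954 -0.32192947]]
[[ 0.56924472 -0.00626019]
 [ 0.53634804  0.06117483]
 [ 0.52944939  0.01929801]
 [ 0.61111711  0.10511927]
 [ 0.60914869  0.05119561]
 [ 0.60718402 -0.00262531]
 [ 0.60655072 -0.05508149]]
```

```bash
python3 -c "
from h import *
go(.5,-.33,.2,.05)"
```

```text
pos [ 0.2118 -0.588   0.2393] yaw 0.346 q7 -0.11 F [-0.4  0.8 -0.7] grip 0.0856 | GO [ 5.976 -2.418  0.655] tw 2.12
```

```bash
python3 -m creep '[[0.9,-0.37,0,0,1],[1.8,-0.74,0.1,0,1],[2.7,-1.1,0.3,0,1],[3.6,-1.5,0.4,0,1],[4.5,-1.85,0.5,0,1]]'; python3 -m creep '[[0.75,-0.28,0.08,0.8,1],[1.5,-0.57,0.15,1.6,1],[1.5,-0.57,0.15,2.1,1],[1.5,-0.57,0.15,2.1,1]]'
cat > meas.py <<'E'
from h import *
import sys
# wrist: names with plane heights "name:z" ; optional view cx,cy,z,half,yaw,file
s=status.observe(); c=cam("wrist",s); a=grab_frame("wrist")
for o in sys.argv[2:]:
    n,z=o.split(":")
    for d in silhouettes("wrist",n): print(n,round(d["p"],2),quad(c,d["mask"],float(z)),[round(v,2) for v in d["extent"]])
if sys.argv[1]!="-": cv2.imwrite("pics/"+sys.argv[1],a); np.save("pics/"+sys.argv[1]+".npy",np.r_[s["position"],s["tool_rot"]])
E
python3 meas.py s1.png scraper:.018 rest:.004; python3 -c "
from h import *
go(.5,-.33,.2,.05)"
```

```text
clock: 1.58
position: [0.4294, -0.3906, 0.2093]
tool_rot: [3.141, -0.0, 0.346]
force: [0.5, -1.8, 0.9]
grip_width: 0.0852
finger_force: 0.0
clock: 2.08
position: [0.5015, -0.3291, 0.2002]
tool_rot: [3.141, 0.0, 0.054]
force: [-0.6, 0.1, 0.8]
grip_width: 0.0853
finger_force: 0.0
scraper 0.57 (0.5027, -0.3338, 0.047, 103, 36) [0.48, 0.3, 0.55, 0.56]
rest 0.65 (0.4979, -0.3284, 0.088, 131, 67) [0.45, 0.27, 0.55, 0.59]
pos [ 0.5008 -0.33    0.2004] yaw 0.053 q7 -1.05 F [-0.1  0.5  0.6] grip 0.0857 | GO [-0.014 -0.001  0.007] tw 0.02
```

View pics/s1.png

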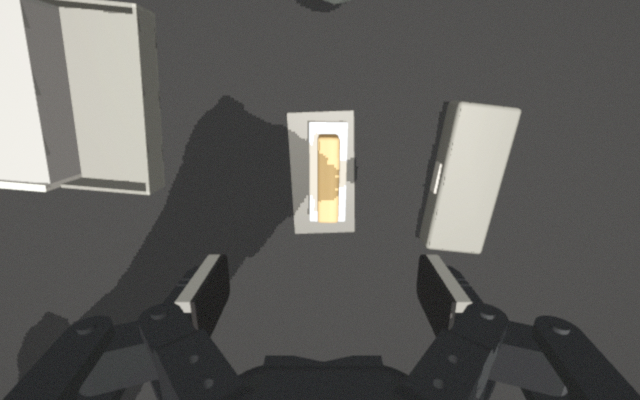

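```bash
python3 -m creep '[[0.03,0.06,0.9,0,1],[0.03,0.06,1.8,0.05,1],[0.03,0.06,2.4,0.05,1],[0.03,0.06,2.73,0.05,1],[0.03,0.06,2.73,0.05,1]]'; python3 -m creep '[[0,0,0,0,0],[0,0,0,0,0],[0,0,0,0,0],[0,0,0,0,0],[0,0,0,0,0]]' 80;python3 -m creep '[[0,0,0,0,0],[0,0,0,0,0],[0,0,-0.3,0,0],[0,0,-0.6,0,0],[0,0,-1,0,0]]'; python3 -c "
from h import *
yaw=-.03; o=np.array([.5635,.0297])
go(.5,-.33,.13,-.03)"
```

```text
clock: 2.85
position: [0.5028, -0.333, 0.036]
tool_rot: [-3.141, 0.001, 0.045]
force: [-0.0, 0.3, -0.1]
grip_width: 0.0855
finger_force: 0.0
clock: 3.48
position: [0.5036, -0.3331, 0.0372]
tool_rot: [3.141, -0.001, 0.046]
force: [-2.3, 1.0, 8.7]
grip_width: 0.0184
finger_force: 79.0
clock: 4.1
position: [0.5033, -0.3329, 0.0981]
tool_rot: [3.141, -0.0, 0.046]
force: [0.8, -0.0, -1.2]
grip_width: 0.0186
finger_force: 78.5
pos [ 0.5033 -0.3329  0.0981] yaw 0.046 q7 -1.06 F [ 0.8 -0.  -1.2] grip 0.0186 | GO [-0.052 -0.051 -0.532] tw 0.54
```

```bash
python3 -m creep '[[0,0,-0.9,0,0],[0,0,-1.8,0,0],[-0.2,-0.9,-2.0,0,0],[-0.4,-1.8,-2.0,0.3,0],[-0.6,-2.7,-2.0,0.5,0]]'; python3 -m creep '[[0,-0.9,0,0,0],[-0.1,-1.8,0,0,0],[-0.2,-2.7,0,0,0],[-0.3,-3.35,0,0,0],[-0.3,-3.35,0,0,0]]'; python3 meas.py h1.png holder:.044 chip1:.05 pin1:.05;  python3 -c "
from h import *
go(.45,.03,.2,-.03)"
```

```text
clock: 4.72
position: [0.4594, -0.1712, 0.218]
tool_rot: [3.141, -0.002, -0.026]
force: [2.7, 0.6, -1.5]
grip_width: 0.0186
finger_force: 78.7
clock: 5.35
position: [0.4466, 0.0314, 0.2177]
tool_rot: [-3.141, -0.001, -0.02]
force: [0.9, 0.0, -0.6]
grip_width: 0.0184
finger_force: 78.8
holder 0.8 (0.5394, -0.0033, 1.55, 308, 118) [0.29, 0.0, 0.85, 0.36]
chip1 0.91 (0.5299, 0.0223, 0.465, 18, 14) [0.5, 0.19, 0.53, 0.25]
chip1 0.86 (0.5708, -0.0025, 0.237, 16, 13) [0.55, 0.06, 0.57, 0.12]
chip1 0.81 (0.537, 0.0631, -1.497, 21, 13) [0.42, 0.18, 0.46, 0.22]
pin1 0.56 (0.5391, -0.0026, 1.55, 302, 115) [0.28, 0.0, 0.86, 0.36]
pos [0.4469 0.0278 0.217 ] yaw -0.025 q7 -1.84 F [-0.4  0.7 -1.9] grip 0.0187 | GO [ 0.05  -0.038  0.284] tw 0.03
```

View pics/h1.png

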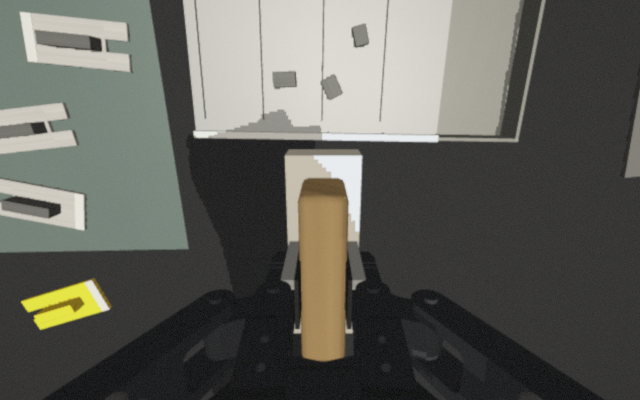

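```bash
python3 -m creep '[[0.4,0,-0.7,0,0],[0.9,0,-1.4,0,0],[0.9,0,-1.4,0,0],[0.9,0,-1.4,0,0]]'; python3 meas.py h2.png; python3 - <<'E'
from h import *
def C(f):
    v=np.load(f+".npy"); return cam("wrist",dict(position=v[:3],tool_rot=v[3:]))
c1=C("pics/h1.png"); print("kerb outer",w(c1,[[194,137],[439,140]],.05))
c2=C("pics/h2.png"); a=cv2.imread("pics/h2.png")
cv2.imwrite("pics/h2r.png",rect(c2,a,.044,.58,.03,.13,2300))
go()
E
```

```text
clock: 6.05
position: [0.5001, 0.0265, 0.2999]
tool_rot: [3.141, 0.001, -0.026]
force: [-0.7, 0.7, -1.7]
grip_width: 0.0185
finger_force: 78.7
kerb outer [[ 0.48811595  0.14956287]
 [ 0.48086791 -0.07726011]]
pos [0.4999 0.0267 0.2996] yaw -0.025 q7 -1.8 F [-0.2  0.6 -1.5] grip 0.0185 | GO [0. 0. 0.] tw 0
```

View pics/h2r.png

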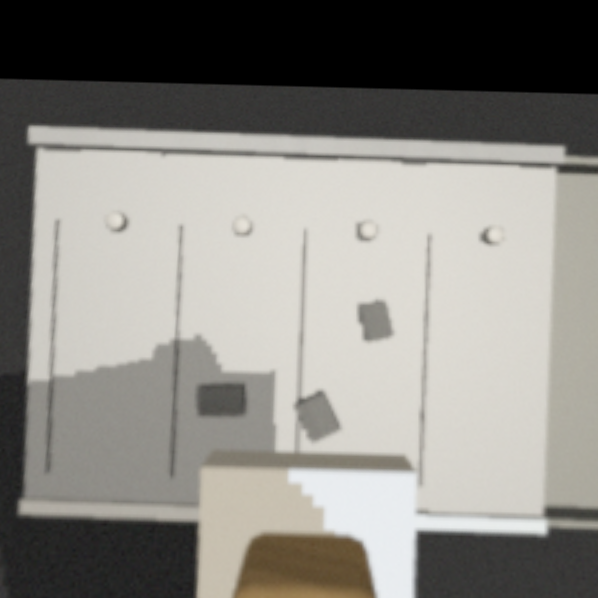

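```bash
python3 -m creep '[[0.4,-0.85,0,0,0],[0.8,-1.7,0.4,0.1,0],[0.8,-1.7,1.2,0.1,0],[0.8,-1.7,2.0,0.1,0],[0.8,-1.7,2.0,0.1,0]]';  python3 -c "
from h import *
go(.5496,.1277,.079,-.037)"
```

```text
clock: 6.72
position: [0.5488, 0.1274, 0.1774]
tool_rot: [3.139, 0.007, -0.038]
force: [-0.1, -0.6, -0.5]
grip_width: 0.0185
finger_force: 78.7
pos [0.5488 0.1274 0.1774] yaw -0.038 q7 -2.03 F [-0.1 -0.6 -0.5] grip 0.0185 | GO [ 0.024 -0.01   1.64 ] tw -0.01
```

```bash
python3 -m creep '[[0.01,0,0.6,0,0],[0.01,0,1.1,0,0],[0.01,0,1.45,0,0],[0.01,0,1.6,0,0],[0.01,0,1.64,0,0]]';python3 -m creep '[[0,0,0,0,0],[0,0,0.02,0,0],[0,0,0.02,0,0]]'; python3 meas.py b1.png;  python3 -c "
from h import *
go(.5496,.1277,.078,-.037)"
```

```text
clock: 7.35
position: [0.5523, 0.1281, 0.083]
tool_rot: [-3.141, -0.001, -0.038]
force: [0.2, -0.3, -0.5]
grip_width: 0.0187
finger_force: 78.7
clock: 7.72
position: [0.552, 0.1282, 0.0812]
tool_rot: [-3.141, -0.0, -0.038]
force: [0.3, -0.7, -1.6]
grip_width: 0.0183
finger_force: 78.7
pos [0.552  0.1282 0.0812] yaw -0.038 q7 -2.06 F [ 0.1 -0.3 -1.7] grip 0.0185 | GO [-0.039  0.009  0.053] tw -0.01
```

View pics/b1.png

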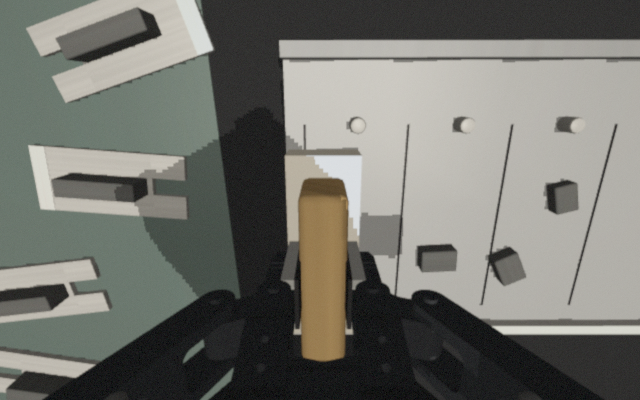

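```bash
python3 -m creep '[[-0.02,0,0.03,0,0],[-0.03,0,0.05,0,0],[-0.03,0,0.055,0,0]]';python3 -m creep '[[0,0.2,0,0,0],[0,0.4,0,0,0],[0,0.6,0,0,0],[0,0.8,0,0,0],[0,1.0,0,0,0]]'; python3 -m creep '[[0,0.2,0,0,0],[0,0.4,0,0,0],[0,0.6,0,0,0],[0,0.8,0,0,0],[0,1.0,0,0,0]]'; python3 meas.py b2.png chip1:.05; python3 -c "
from h import *
go(.538,-.0859,.078,-.037)"
```

```text
clock: 8.15
position: [0.5499, 0.1282, 0.0775]
tool_rot: [3.142, 0.0, -0.038]
force: [0.2, 0.5, -1.5]
grip_width: 0.0185
finger_force: 78.7
clock: 8.78
position: [0.5478, 0.0673, 0.0776]
tool_rot: [-3.142, -0.0, -0.038]
force: [0.4, 0.2, -1.2]
grip_width: 0.0186
finger_force: 78.7
clock: 9.4
position: [0.5455, 0.0075, 0.0776]
tool_rot: [-3.142, 0.0, -0.038]
force: [0.0, 0.6, -1.1]
grip_width: 0.0183
finger_force: 78.7
chip1 0.74 (0.5687, -0.0186, -0.004, 17, 10) [0.56, 0.46, 0.59, 0.54]
chip1 0.74 (0.5359, -0.0245, 0.668, 24, 13) [0.56, 0.61, 0.61, 0.68]
chip1 0.52 (0.5215, -0.0262, 0.3, 7, 3) [0.59, 0.68, 0.61, 0.71]
pos [0.5454 0.0066 0.0776] yaw -0.04 q7 -1.87 F [ 1.   1.  -1.5] grip 0.0184 | GO [-0.062  1.546 -0.006] tw -0.02
```

View pics/b2.png

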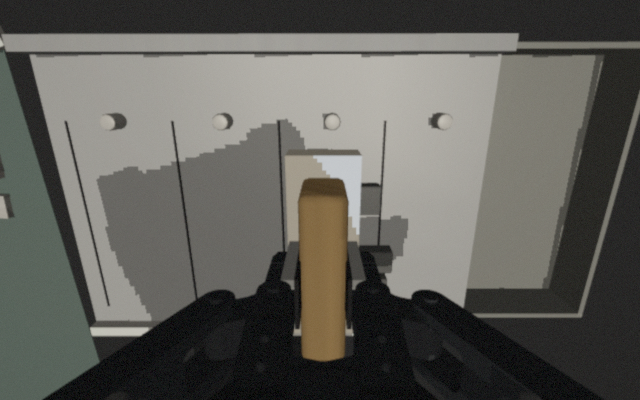

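```bash
python3 -m creep '[[0,0.2,0,0,0],[0,0.4,0,0,0],[0,0.6,0,0,0],[0,0.75,0,0,0],[0,0.9,0,0,0]]'; python3 -m creep '[[0,0.12,0,0,0],[0,0.24,0,0,0],[0,0.36,0,0,0],[0,0.48,0,0,0],[0,0.6,0,0,0]]'; python3 -m creep '[[0,0.1,0,0,0],[0,0.15,0,0,0],[0,0.15,0,0,0],[0,0.15,0,0,0]]'; python3 meas.py b3.png chip1:.01; python3 -c "
from h import *
go(.538,-.0859,.078,-.037)"
```

```text
clock: 10.12
position: [0.5434, -0.0463, 0.0776]
tool_rot: [-3.142, -0.0, -0.038]
force: [0.3, 0.1, -1.6]
grip_width: 0.0185
finger_force: 78.8
clock: 10.75
position: [0.542, -0.0821, 0.0776]
tool_rot: [-3.142, 0.0, -0.038]
force: [0.4, -0.5, -1.0]
grip_width: 0.0186
finger_force: 78.8
clock: 11.25
position: [0.5417, -0.0903, 0.0776]
tool_rot: [-3.141, 0.0, -0.038]
force: [-0.3, -0.3, -0.9]
grip_width: 0.0186
finger_force: 78.8
pos [ 0.5417 -0.0903  0.0776] yaw -0.038 q7 -1.69 F [-1.   0.1 -2.1] grip 0.0187 | GO [-0.065 -0.072 -0.007] tw -0.01
```

View pics/b3.png

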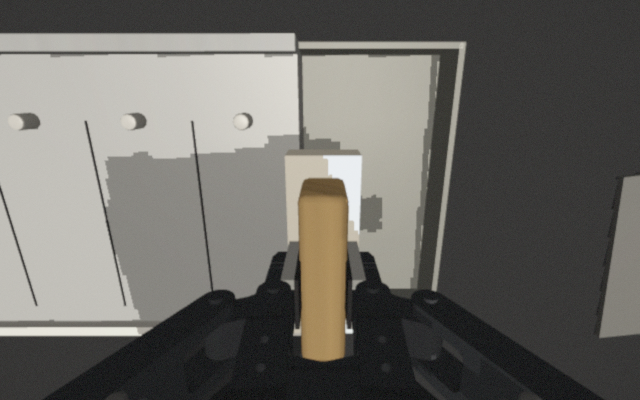

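```bash
python3 -m creep '[[0,0,-0.8,0,0],[0,0.1,-1.7,0,0],[-0.2,0.9,-2.2,0,0],[-0.5,1.7,-2.4,-0.2,0],[-0.5,1.8,-2.4,-0.2,0]]';python3 -m creep '[[0,0,0,0,0],[0,0,0,0,0]]'; python3 meas.py b4.png chip1:.012 rest:.004; python3 -c "
from h import *
go(.538,-.0859,.078,-.037)"
```

```text
clock: 11.98
position: [0.5064, -0.2009, 0.2227]
tool_rot: [3.14, -0.001, -0.015]
force: [0.8, 1.0, -0.8]
grip_width: 0.0188
finger_force: 78.8
clock: 12.22
position: [0.508, -0.196, 0.2212]
tool_rot: [-3.141, 0.001, -0.009]
force: [1.2, 0.2, -1.2]
grip_width: 0.0185
finger_force: 78.8
chip1 0.6 (0.5308, -0.1015, 1.562, 23, 13) [0.35, 0.36, 0.38, 0.39]
chip1 0.49 (0.5141, -0.0998, 1.562, 19, 14) [0.35, 0.39, 0.38, 0.43]
chip1 0.45 (0.5653, -0.0984, -0.091, 17, 13) [0.34, 0.27, 0.37, 0.31]
chip1 0.3 (0.4999, -0.3245, 0.089, 128, 66) [0.64, 0.27, 0.74, 0.58]
rest 0.64 (0.4975, -0.3283, 0.089, 130, 67) [0.64, 0.28, 0.74, 0.59]
pos [ 0.5079 -0.1964  0.2213] yaw -0.009 q7 -1.4 F [-0.3 -0.4 -1.3] grip 0.0186 | GO [ 0.487 -1.845  2.389] tw 0.2
```

View pics/b4.png

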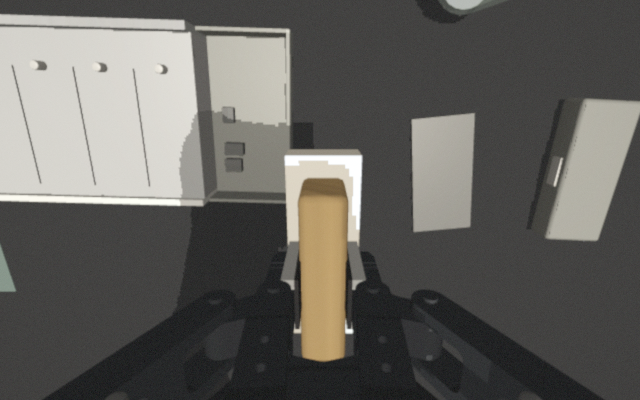

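```bash
python3 -m creep '[[-0.08,0.8,0,-0.3,0],[-0.15,1.6,0,-0.7,0],[-0.15,2.2,0,-0.7,0],[-0.15,2.2,0.8,-0.7,0],[-0.15,2.2,1.6,-0.7,0]]';python3 -m creep '[[0,0,0.5,0,0],[0,0,1,0,0],[0,0,1.2,0,0],[0,0,1.2,0,0]]'; python3 -c "
from h import *
go(.4977,-.3283,.038,.089)"
```

```text
clock: 13.0
position: [0.4975, -0.3293, 0.1244]
tool_rot: [3.141, -0.001, 0.087]
force: [0.5, -0.2, -1.7]
grip_width: 0.0188
finger_force: 78.9
clock: 13.5
position: [0.4973, -0.3289, 0.0534]
tool_rot: [-3.141, 0.001, 0.088]
force: [0.6, -0.1, -0.5]
grip_width: 0.0191
finger_force: 78.9
pos [ 0.4973 -0.3289  0.0534] yaw 0.088 q7 -1.13 F [ 0.6 -0.1 -0.5] grip 0.0191 | GO [ 0.008 -0.009  0.256] tw -0.01
```

```bash
python3 -m creep '[[0,0,0.15,0,0],[0,0,0.24,0,0],[0,0,0.27,0,0],[0,0,0.27,0,0]]';python3 -m creep '[[0,0,0,0,1],[0,0,0,0,1],[0,0,0,0,1],[0,0,0,0,1],[0,0,0,0,1]]'; python3 -m creep '[[0,0,-0.7,0,1],[0,0,-1.5,0,1],[0,0,-2.4,0,1],[0.3,-0.9,-2.6,0,1],[0.5,-1.9,-2.6,0.5,1]]';  python3 -m creep '[[0.2,-0.9,0,0.5,1],[0.4,-1.8,0,0.5,1],[0.7,-2.7,0,0.5,1],[0.9,-3.6,0,0.5,1]]';python3 -c "
from h import *
go(.57,.03,.2,-.037)"
```

```text
clock: 14.0
position: [0.4973, -0.3294, 0.0375]
tool_rot: [3.141, -0.0, 0.087]
force: [0.3, -0.2, -1.0]
grip_width: 0.0186
finger_force: 78.8
clock: 14.62
position: [0.4972, -0.3293, 0.0374]
tool_rot: [-3.142, 0.0, 0.087]
force: [1.1, 0.8, 0.3]
grip_width: 0.0855
finger_force: 0.0
clock: 15.25
position: [0.5179, -0.2124, 0.1947]
tool_rot: [3.141, -0.003, 0.015]
force: [0.9, 0.9, -1.1]
grip_width: 0.0854
finger_force: 0.0
clock: 15.75
position: [0.5678, 0.0057, 0.1935]
tool_rot: [-3.142, -0.0, -0.052]
force: [0.4, -0.4, -0.3]
grip_width: 0.0855
finger_force: 0.0
pos [0.5678 0.0057 0.1935] yaw -0.052 q7 -1.84 F [ 0.4 -0.4 -0.3] grip 0.0855 | GO [ 0.016 -0.407 -0.108] tw -0.11
```

```bash
python3 -m creep '[[0,-0.4,0,-0.1,1],[0,-0.4,0,-0.1,1],[0,-0.4,0,-0.1,1]]'; python3 meas.py p1.png; python3 - <<'E'
from h import *
a=cv2.imread("pics/p1.png"); v=np.load("pics/p1.png.npy"); c=cam("wrist",dict(position=v[:3],tool_rot=v[3:]))
cx,cy,yaw=.566,.029,-.037
r=rect(c,a,.054,cx+.02,cy,.12,3000,yaw); cv2.imwrite("pics/p1r.png",r[:480])
g=cv2.cvtColor(r,6)
h=cv2.HoughCircles(cv2.GaussianBlur(g,(5,5),1),cv2.HOUGH_GRADIENT,1.5,80,param1=60,param2=12,minRadius=9,maxRadius=16)
for u,vv,rad in h[0]: print("circle px",u,vv,rad,"rect-local mm",120-vv/3,120-u/3)
cc=cam("top",None); t=grab_frame("top")
for d in silhouettes("top","scraper"): print(d["p"],quad(cc,d["mask"],.03))
E
```

```text
clock: 16.12
position: [0.5684, 0.0264, 0.1933]
tool_rot: [3.141, 0.0, -0.04]
force: [-0.2, -0.7, -0.4]
grip_width: 0.0853
finger_force: 0.0
circle px 596.25 282.75 11.55 rect-local mm 25.75 -78.75
circle px 126.75 284.25 11.85 rect-local mm 25.25 77.75
circle px 375.75 647.25 15.15 rect-local mm -95.75 -5.25
circle px 440.25 282.75 11.85 rect-local mm 25.75 -26.75
circle px 285.75 282.75 10.5 rect-local mm 25.75 24.75
circle px 632.25 647.25 15.15 rect-local mm -95.75 -90.75
circle px 185.25 183.75 13.5 rect-local mm 58.75 58.25
circle px 57.75 624.75 15.15 rect-local mm -88.25 100.75
circle px 695.25 363.75 11.4 rect-local mm -1.25 -111.75
circle px 54.75 183.75 13.5 rect-local mm 58.75 101.75
circle px 527.25 647.25 15.15 rect-local mm -95.75 -55.75
circle px 378.75 471.75 13.5 rect-local mm -37.25 -6.25
circle px 479.25 438.75 11.7 rect-local mm -26.25 -39.75
circle px 350.25 351.75 15.15 rect-local mm 2.75 3.25
circle px 687.75 476.25 11.7 rect-local mm -38.75 -109.25
circle px 62.25 396.75 15.15 rect-local mm -12.25 99.25
circle px 38.25 294.75 10.05 rect-local mm 21.75 107.25
0.59 (0.4948, -0.3279, 0.076, 100, 39)
```

View pics/p1r.png

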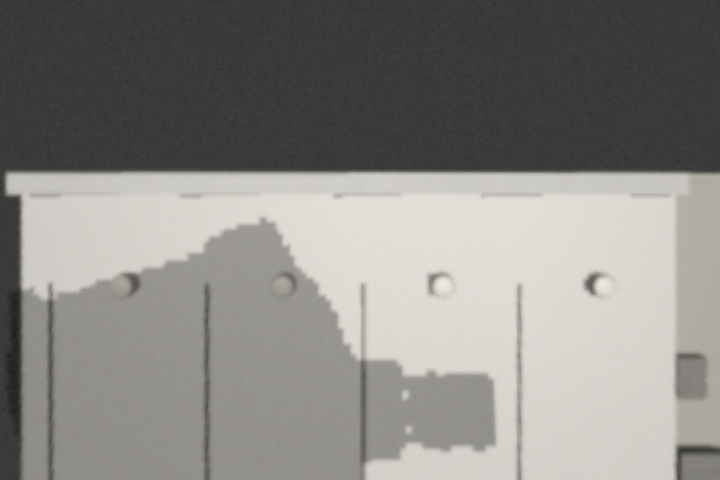

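```bash
python3 -m creep '[[0,-0.8,0,-1.2,1],[0,-1.6,0,-2.4,1],[0,-2.4,0,-3.6,1],[0,-3.2,0,-4.8,1],[0,-4,0,-6,1]]'; python3 -m creep '[[0,0,0,-1.2,1],[0,0,0,-2.4,1],[0,0,0,-3.6,1],[0,0,0,-4.7,1]]'; python3 -m creep '[[0,0,0,0,1],[0,0,0,0,1]]'; python3 meas.py e1.png blade1:.005;python3 -c "
from h import *
go(.5761,.267,.2,1.459)"
```

```text
clock: 16.9
position: [0.5781, 0.2681, 0.1935]
tool_rot: [3.141, -0.0, 0.804]
force: [0.5, -0.8, 0.2]
grip_width: 0.0855
finger_force: 0.0
clock: 17.4
position: [0.5782, 0.2666, 0.1933]
tool_rot: [3.142, 0.0, 1.46]
force: [0.1, -0.2, 0.0]
grip_width: 0.0853
finger_force: 0.0
clock: 17.65
position: [0.578, 0.2671, 0.1934]
tool_rot: [3.142, 0.0, 1.451]
force: [0.5, -0.2, 0.2]
grip_width: 0.0849
finger_force: 0.0
blade1 0.97 (0.6638, 0.2445, -1.3, 100, 44) [0.58, 0.33, 0.69, 0.58]
blade1 0.89 (0.4947, 0.3474, -1.48, 100, 46) [0.29, 0.1, 0.41, 0.4]
blade1 0.85 (0.4119, 0.3544, 1.347, 101, 47) [0.17, 0.11, 0.26, 0.4]
blade1 0.83 (0.5768, 0.2708, 1.454, 100, 44) [0.47, 0.3, 0.54, 0.55]
blade1 0.75 (0.5978, 0.4153, 0.37, 66, 24) [0.44, 0.0, 0.57, 0.11]
pos [0.5779 0.2674 0.1934] yaw 1.453 q7 -0.96 F [-0.9  0.2  0. ] grip 0.0855 | GO [-0.01  -0.028 -0.109] tw -0.04
```

View pics/e1.png

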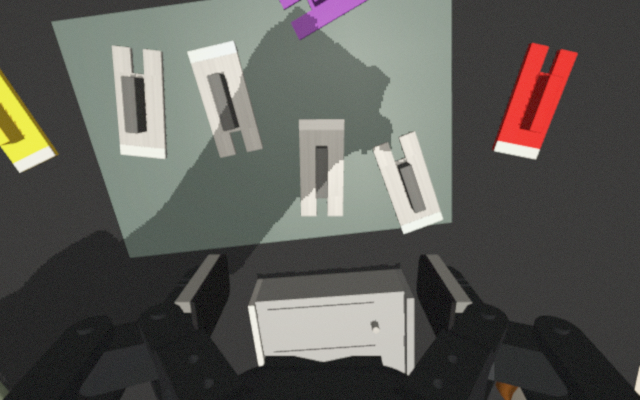

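```bash
python3 -m creep '[[0.06,-0.01,0.8,0,0.6],[0.06,-0.01,1.6,0,0.6],[0.06,-0.01,2.3,0,0.6],[0.06,-0.01,2.75,0,0.6],[0.06,-0.01,2.92,0,0.6]]'; python3 -m creep '[[0,0,0,0,0.6],[0,0,0,0,0],[0,0,0,0,0],[0,0,0,0,0],[0,0,0,0,0]]' 80;python3 -m creep '[[0,0,0,0,0],[0,0,-0.3,0,0],[0,0,-0.9,0,0],[0,0,-1.8,0,0],[0,0,-2.2,0,0]]'; python3 meas.py e2.png blade1:.12; python3 -c "
from h import *
go(.569,-.0533,.15,3.105-6.2832)"
```

```text
clock: 18.38
position: [0.5769, 0.271, 0.0168]
tool_rot: [-3.14, 0.001, 1.455]
force: [0.3, 0.3, 0.5]
grip_width: 0.0509
finger_force: 0.0
clock: 19.0
position: [0.5781, 0.2714, 0.0195]
tool_rot: [3.14, -0.001, 1.456]
force: [-1.5, -2.7, 11.3]
grip_width: 0.0098
finger_force: 79.3
clock: 19.62
position: [0.5784, 0.2718, 0.1545]
tool_rot: [3.138, -0.002, 1.456]
force: [0.3, 0.0, -1.6]
grip_width: 0.0098
finger_force: 78.5
blade1 0.96 (0.6327, 0.286, -1.296, 61, 27) [0.59, 0.35, 0.71, 0.63]
blade1 0.89 (0.4829, 0.3515, 1.345, 60, 28) [0.13, 0.11, 0.23, 0.43]
blade1 0.73 (0.7044, 0.3256, 1.256, 60, 28) [0.8, 0.12, 0.95, 0.43]
blade1 0.7 (0.5771, 0.2614, 1.462, 113, 51) [0.43, 0.39, 0.58, 0.84]
blade1 0.69 (0.4211, 0.3344, 1.169, 24, 12) [0.0, 0.33, 0.04, 0.45]
blade1 0.63 (0.5319, 0.3474, -1.478, 60, 27) [0.27, 0.1, 0.4, 0.43]
pos [0.5788 0.2719 0.1543] yaw 1.455 q7 -0.99 F [ 0.4  0.2 -0.8] grip 0.0095 | GO [-5.403  0.461  0.059] tw 33.19
```

View pics/e2.png

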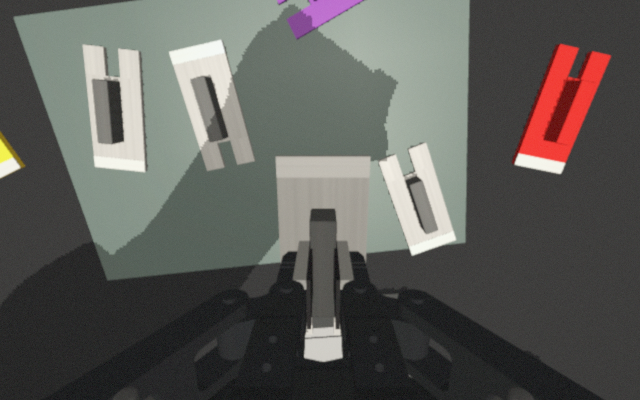

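```bash
python3 -m creep '[[-0.5,0.05,0,-1.2,0],[-1.1,0.1,0,-2.4,0],[-1.7,0.15,0,-3.6,0],[-2.3,0.2,0,-4.8,0],[-2.7,0.25,0,-6,0]]'; python3 -m creep '[[0,0,0,-1.2,0],[0,0,0,-2.4,0],[0,0,0,-3.6,0],[0,0,0,-4.8,0],[0,0,0,-5.8,0]]'; python3 -m creep '[[0,0,0,0,0],[0,0,0,0,0]]'; python3 -c "
from h import *
go(.575,.1087,.075,3.105)"
```

```text
clock: 20.35
position: [0.5735, 0.1065, 0.1499]
tool_rot: [-3.141, 0.0, 2.298]
force: [0.8, 0.2, -1.2]
grip_width: 0.0095
finger_force: 78.5
clock: 20.98
position: [0.5736, 0.1083, 0.1499]
tool_rot: [-3.141, -0.001, 3.108]
force: [0.6, -0.4, -1.9]
grip_width: 0.0096
finger_force: 78.5
clock: 21.22
position: [0.5738, 0.1085, 0.1501]
tool_rot: [-3.142, -0.0, 3.1]
force: [-0.3, 0.1, -0.4]
grip_width: 0.0093
finger_force: 78.5
pos [0.5738 0.1085 0.1501] yaw 3.1 q7 0.65 F [-0.3  0.1 -0.4] grip 0.0093 | GO [-0.021  0.004  1.252] tw -0.04
```

```bash
python3 -m creep '[[0,0,0.5,0,0],[-0.02,0,0.9,0,0],[-0.02,0,1.2,0,0],[-0.02,0,1.2,0,0],[-0.02,0,1.2,0,0]]'; python3 -c "
from h import *
go(.575,.1087,.065,3.105)";python3 -m creep '[[0,0,0.06,0,0],[0,0,0.1,0,0],[0,0,0.14,0,0],[0,0,0.16,0,0]]'; python3 -c "
from h import *
go(.575,.1087,.0635,3.105)"
```

```text
clock: 21.85
position: [0.5754, 0.1089, 0.0788]
tool_rot: [3.141, 0.001, 3.103]
force: [-0.4, -0.1, -1.0]
grip_width: 0.0098
finger_force: 78.5
pos [0.5754 0.1089 0.0788] yaw 3.103 q7 0.59 F [-0.4 -0.1 -1. ] grip 0.0098 | GO [ 0.006 -0.003  0.23 ] tw -0.01
clock: 22.35
position: [0.5751, 0.1085, 0.0685]
tool_rot: [-3.142, -0.0, 3.103]
force: [0.2, 0.1, -0.8]
grip_width: 0.0098
finger_force: 78.5
pos [0.5751 0.1085 0.0685] yaw 3.103 q7 0.58 F [ 0.2  0.1 -0.8] grip 0.0098 | GO [0.001 0.003 0.083] tw -0.01
```

```bash
python3 -m creep '[[0,0,0.04,0,0],[0,0,0.07,0,0],[0,0,0.085,0,0],[0,0,0.085,0,0]]'; python3 -m creep '[[0,0,0,0,0.4],[0,0,0,0,0.4],[0,0,0,0,0.4]]'; python3 -m creep '[[0,0,-0.4,0,0.4],[0,0,-1,0,0.4],[0,0,-1.8,0,0.4],[0,0,-2.2,0,0.4],[0,0,-2.2,0,1]]'; python3 meas.py f1.png blade1:.049;  python3 -c "
from h import *
go(.6638,.2445,.2,1.84)"
```

```text
clock: 22.85
position: [0.5751, 0.1086, 0.0635]
tool_rot: [3.142, 0.0, 3.103]
force: [0.1, 0.1, -2.0]
grip_width: 0.01
finger_force: 78.5
clock: 23.22
position: [0.5752, 0.1086, 0.0635]
tool_rot: [3.142, 0.0, 3.103]
force: [-0.2, -0.7, -0.5]
grip_width: 0.0342
finger_force: 0.0
clock: 23.85
position: [0.5758, 0.109, 0.1987]
tool_rot: [3.141, 0.004, 3.103]
force: [-0.3, 0.4, 0.2]
grip_width: 0.0511
finger_force: 0.0
blade1 0.98 (0.5955, 0.3833, 0.351, 89, 37) [0.93, 0.34, 1.0, 0.6]
blade1 0.77 (0.5756, 0.1075, -0.039, 99, 45) [0.47, 0.32, 0.55, 0.59]
blade1 0.56 (0.4948, 0.314, -1.48, 89, 38) [0.8, 0.11, 0.98, 0.28]
pos [0.575  0.1084 0.1962] yaw 3.103 q7 0.7 F [ 0.  -0.4  0.3] grip 0.0656 | GO [-1.392  2.323 -0.064] tw 9.05
```

View pics/f1.png

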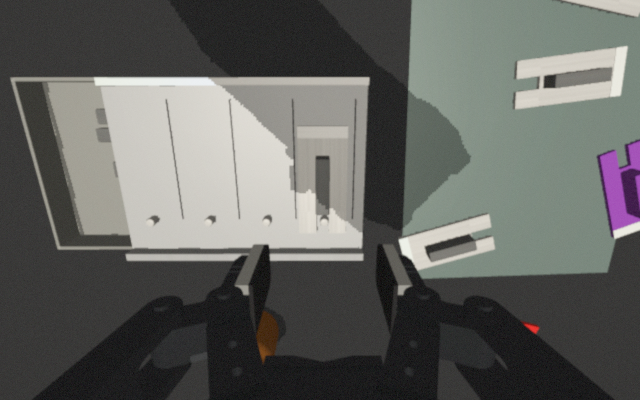

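```bash
python3 -m creep '[[-0.4,0.6,0,1.2,1],[-0.8,1.2,0,2.4,1],[-1.1,1.8,0,3.6,1],[-1.39,2.3,0,4.8,1],[-1.39,2.32,0,6,1]]'; python3 -m creep '[[0,0,0,1.2,1],[0,0,0,2.4,1],[0,0,0,3.05,1],[0,0,0,3.05,1],[0,0,0,3.05,1]]'; python3 meas.py - blade1:.005;python3 -c "
from h import *
go(.6638,.2445,.02,1.84)"
```

```text
clock: 24.58
position: [0.6632, 0.2475, 0.1943]
tool_rot: [-3.141, -0.002, 2.263]
force: [-0.1, -0.5, -0.5]
grip_width: 0.0857
finger_force: 0.0
clock: 25.2
position: [0.6635, 0.2445, 0.1951]
tool_rot: [-3.141, -0.0, 1.842]
force: [0.3, -1.3, 0.2]
grip_width: 0.0855
finger_force: 0.0
blade1 0.89 (0.4059, 0.3255, -0.184, 49, 42) [0.06, 0.0, 0.16, 0.12]
blade1 0.85 (0.6644, 0.2435, -1.297, 101, 46) [0.47, 0.31, 0.54, 0.55]
blade1 0.81 (0.5295, 0.0796, 1.533, 55, 46) [0.24, 0.64, 0.4, 0.79]
blade1 0.59 (0.4966, 0.3302, -1.496, 66, 47) [0.23, 0.0, 0.31, 0.2]
pos [0.6637 0.2444 0.1953] yaw 1.841 q7 -0.5 F [ 0.6 -0.3  0.1] grip 0.0855 | GO [1.000e-03 4.000e-03 2.921e+00] tw 0.01
```

```bash
python3 -m creep '[[-0.02,0,0.8,0,0.6],[-0.02,0,1.6,0,0.6],[-0.02,0,2.3,0,0.6],[-0.02,0,2.75,0,0.6],[-0.02,0,2.91,0,0.6]]'; python3 -m creep '[[0,0,0,0,0.6],[0,0,0,0,0],[0,0,0,0,0],[0,0,0,0,0],[0,0,0,0,0]]' 80;python3 -m creep '[[0,0,0,0,0],[0,0,-0.3,0,0],[0,0,-0.9,0,0],[0,0,-1.8,0,0],[0,0,-2.2,0,0]]'; python3 -c "
from h import *
go(.573,.0547,.15,-.037)"
```

```text
clock: 25.92
position: [0.6633, 0.243, 0.0192]
tool_rot: [-3.139, -0.0, 1.841]
force: [-0.7, 1.1, 0.2]
grip_width: 0.051
finger_force: 0.0
clock: 26.55
position: [0.6647, 0.2435, 0.0222]
tool_rot: [3.14, -0.0, 1.84]
force: [-1.6, -1.7, 8.2]
grip_width: 0.0093
finger_force: 79.0
clock: 27.18
position: [0.6649, 0.2439, 0.1575]
tool_rot: [3.137, -0.001, 1.84]
force: [0.8, -0.2, -1.7]
grip_width: 0.0097
finger_force: 78.6
pos [0.6649 0.2439 0.1575] yaw 1.84 q7 -0.52 F [ 0.8 -0.2 -1.7] grip 0.0097 | GO [-2.633 -2.316  0.114] tw 13.44
```

```bash
python3 -m creep '[[-0.6,-0.5,0,1.2,0],[-1.2,-1.0,0,2.4,0],[-1.8,-1.5,0,3.6,0],[-2.3,-2.0,0,4.8,0],[-2.63,-2.32,0,6,0]]'; python3 -m creep '[[0,0,0,1.2,0],[0,0,0,2.4,0],[0,0,0,3.6,0],[0,0,0,4.8,0],[0,0,0,6,0]]'; python3 -m creep '[[0,0,0,1.2,0],[0,0,0,1.44,0],[0,0,0,1.44,0],[0,0,0,1.44,0]]'; python3 meas.py g1.png blade1:.14; python3 -c "
from h import *
go(.573,.0547,.079,-.037)"
```

```text
clock: 27.8
position: [0.5711, 0.0523, 0.1542]
tool_rot: [3.141, -0.0, 0.995]
force: [0.8, 0.6, -1.7]
grip_width: 0.0096
finger_force: 78.6
clock: 28.42
position: [0.5719, 0.0545, 0.1541]
tool_rot: [-3.141, -0.001, 0.159]
force: [-0.9, -0.0, -0.8]
grip_width: 0.0092
finger_force: 78.6
clock: 28.92
position: [0.5719, 0.0542, 0.1531]
tool_rot: [-3.141, -0.0, -0.034]
force: [0.2, -0.0, -0.9]
grip_width: 0.0094
finger_force: 78.6
blade1 0.96 (0.6039, 0.0864, -0.051, 62, 28) [0.34, 0.33, 0.44, 0.64]
blade1 0.84 (0.5691, 0.2012, -1.487, 48, 24) [0.0, 0.6, 0.14, 0.74]
blade1 0.8 (0.5753, 0.0538, -0.037, 98, 43) [0.44, 0.37, 0.58, 0.82]
blade1 0.73 (0.5768, -0.0301, -0.026, 9, 7) [0.76, 0.58, 0.78, 0.62]
blade1 0.65 (0.5249, 0.2083, 1.358, 53, 27) [0.0, 0.77, 0.15, 0.91]
blade1 0.47 (0.5969, 0.0195, 1.537, 185, 103) [0.29, 0.23, 0.95, 0.74]
pos [0.5718 0.0541 0.153 ] yaw -0.036 q7 -1.93 F [-0.4  0.3 -1.1] grip 0.0092 | GO [ 0.019 -0.01   1.233] tw 0.01
```

```bash
python3 -m creep '[[0.02,-0.01,0.5,0,0],[0.02,-0.01,0.9,0,0],[0.02,-0.01,1.15,0,0],[0.02,-0.01,1.15,0,0],[0.02,-0.01,1.15,0,0]]'; python3 -c "
from h import *
go(.573,.0547,.066,-.037)";python3 -m creep '[[0,0,0.06,0,0],[0,0,0.1,0,0],[0,0,0.15,0,0],[0,0,0.2,0,0],[0,0,0.2,0,0]]'; python3 -c "
from h import *
go(.573,.0547,.066,-.037)"
```

```text
clock: 29.65
position: [0.5735, 0.0548, 0.0847]
tool_rot: [-3.141, -0.001, -0.037]
force: [-0.9, -0.3, -2.0]
grip_width: 0.0094
finger_force: 78.6
pos [0.5735 0.0548 0.0847] yaw -0.037 q7 -1.96 F [-0.9 -0.3 -2. ] grip 0.0094 | GO [-0.009  0.002  0.311] tw 0.0
clock: 30.28
position: [0.5729, 0.0547, 0.0716]
tool_rot: [3.142, 0.0, -0.037]
force: [0.1, 0.1, -1.0]
grip_width: 0.0093
finger_force: 78.6
pos [0.5729 0.0547 0.0716] yaw -0.037 q7 -1.97 F [ 0.1  0.1 -1. ] grip 0.0093 | GO [0.002 0.001 0.094] tw 0.0
```

Clear of the pin top with no contact, so I'll lower the last few mm and release.

```bash
python3 -m creep '[[0,0,0.04,0,0],[0,0,0.07,0,0],[0,0,0.095,0,0],[0,0,0.095,0,0]]'; python3 -m creep '[[0,0,0,0,0.4],[0,0,0,0,0.4],[0,0,0,0,0.4]]'; python3 -m creep '[[0,0,-0.4,0,0.4],[0,0,-1,0,0.4],[0,0,-1.8,0,0.4],[0,0,-2.2,0,0.4],[0,0,-2.2,0,1]]'; python3 meas.py k1.png blade1:.049;  python3 -c "
from h import *
go(.4947,.3474,.2,1.66)"
```

```text
clock: 30.78
position: [0.573, 0.0548, 0.0662]
tool_rot: [-3.142, -0.0, -0.037]
force: [-1.6, 0.7, -0.5]
grip_width: 0.0092
finger_force: 78.8
clock: 31.15
position: [0.5731, 0.0547, 0.0662]
tool_rot: [-3.142, -0.0, -0.037]
force: [-0.3, -0.1, -0.4]
grip_width: 0.0341
finger_force: 0.0
clock: 31.78
position: [0.5739, 0.0548, 0.2]
tool_rot: [-3.141, -0.003, -0.037]
force: [-0.2, -0.1, -0.9]
grip_width: 0.0512
finger_force: 0.0
blade1 0.91 (0.5742, 0.0545, -0.037, 100, 44) [0.46, 0.32, 0.55, 0.58]
blade1 0.9 (0.4447, 0.3129, 1.356, 90, 43) [0.05, 0.71, 0.19, 0.84]
blade1 0.68 (0.5168, 0.3067, -1.461, 91, 40) [0.03, 0.57, 0.18, 0.68]
blade1 0.58 (0.5766, 0.1085, -0.039, 101, 45) [0.37, 0.32, 0.45, 0.6]
pos [0.5728 0.0547 0.1978] yaw -0.037 q7 -1.92 F [ 0.3 -0.3 -0.6] grip 0.0656 | GO [-1.481 -4.828 -0.037] tw -12.15
```

```bash
python3 -m creep '[[-0.3,-0.95,0,-1.2,1],[-0.6,-1.9,0,-2.4,1],[-0.9,-2.85,0,-3.6,1],[-1.2,-3.8,0,-4.8,1],[-1.45,-4.75,0,-6,1]]'; python3 -m creep '[[0,0,0,-1.2,1],[0,0,0,-2.4,1],[0,0,0,-3.6,1],[0,0,0,-4.8,1],[0,0,0,-6,1]]';python3 -m creep '[[0,0,0,-0.15,1],[0,0,0,-0.15,1],[0,0,0,-0.15,1]]'; python3 meas.py - blade1:.005;python3 -c "
from h import *
go(.4947,.3474,.019,1.66)"
```

```text
clock: 32.5
position: [0.4955, 0.3443, 0.1971]
tool_rot: [-3.141, 0.001, 0.807]
force: [1.0, 0.6, -0.0]
grip_width: 0.0856
finger_force: 0.0
clock: 33.12
position: [0.4961, 0.3425, 0.1969]
tool_rot: [-3.14, 0.001, 1.644]
force: [0.4, -0.1, -0.7]
grip_width: 0.0855
finger_force: 0.0
clock: 33.5
position: [0.4965, 0.3428, 0.198]
tool_rot: [-3.141, 0.0, 1.658]
force: [-0.4, 0.6, -0.1]
grip_width: 0.0856
finger_force: 0.0
blade1 0.89 (0.6095, 0.4316, 0.372, 102, 45) [0.61, 0.13, 0.79, 0.33]
blade1 0.87 (0.2784, 0.3596, -1.279, 100, 47) [0.1, 0.2, 0.23, 0.47]
blade1 0.7 (0.4944, 0.3471, -1.48, 101, 44) [0.47, 0.29, 0.54, 0.55]
blade1 0.7 (0.7852, 0.3108, 1.261, 101, 52) [0.85, 0.44, 0.98, 0.66]
blade1 0.57 (0.4111, 0.3548, 1.351, 101, 45) [0.33, 0.25, 0.43, 0.52]
pos [0.4965 0.3428 0.1982] yaw 1.658 q7 -0.97 F [0.4 0.1 0.3] grip 0.0856 | GO [ 0.079 -0.024  2.986] tw -0.01
```

```bash
python3 -m creep '[[0.08,-0.03,0.8,0,0.6],[0.08,-0.03,1.6,0,0.6],[0.08,-0.03,2.3,0,0.6],[0.08,-0.03,2.75,0,0.6],[0.08,-0.03,2.97,0,0.6]]'; python3 -m creep '[[0,0,0,0,0.6],[0,0,0,0,0],[0,0,0,0,0],[0,0,0,0,0],[0,0,0,0,0]]' 80;python3 -m creep '[[0,0,0,0,0],[0,0,-0.3,0,0],[0,0,-0.9,0,0],[0,0,-1.8,0,0],[0,0,-2.3,0,0]]'; python3 -c "
from h import *
go(.571,.0007,.15,3.105)"
```

```text
clock: 34.22
position: [0.4939, 0.3472, 0.0187]
tool_rot: [-3.14, 0.001, 1.659]
force: [-0.5, 0.1, 1.0]
grip_width: 0.0513
finger_force: 0.0
clock: 34.85
position: [0.4949, 0.3476, 0.0212]
tool_rot: [3.14, -0.0, 1.659]
force: [-1.6, -1.5, 10.8]
grip_width: 0.0096
finger_force: 79.0
clock: 35.48
position: [0.4947, 0.3479, 0.1618]
tool_rot: [3.139, -0.002, 1.66]
force: [0.0, 0.5, -2.2]
grip_width: 0.0094
finger_force: 78.8
pos [0.4947 0.3479 0.1618] yaw 1.66 q7 -1.01 F [ 0.   0.5 -2.2] grip 0.0094 | GO [-5.877  0.751  0.19 ] tw -10.35
```

```bash
python3 -m creep '[[-0.9,0.1,0,-1.1,0],[-1.8,0.2,0,-2.2,0],[-2.7,0.3,0,-3.3,0],[-3.6,0.4,0,-4.4,0],[-4.4,0.56,0,-5.5,0]]'; python3 -c "
from h import *
go(.571,.0007,.15,3.105)"
```

```text
clock: 36.1
position: [0.5515, 0.0852, 0.1593]
tool_rot: [3.141, 0.001, 2.432]
force: [1.4, -0.2, -1.8]
grip_width: 0.0096
finger_force: 78.7
pos [0.5515 0.0852 0.1593] yaw 2.432 q7 0.09 F [ 1.4 -0.2 -1.8] grip 0.0096 | GO [-1.164 -0.856  0.156] tw -4.82
```

```bash
python3 -m creep '[[-0.4,-0.3,0,-1.2,0],[-0.8,-0.6,0,-2.4,0],[-1.16,-0.86,0,-3.6,0],[-1.16,-0.86,0,-4.8,0],[-1.16,-0.86,0,-4.8,0]]';python3 -m creep '[[0,0,0,0,0],[0,0,0,0,0]]'; python3 meas.py - blade1:.14; python3 -c "
from h import *
go(.571,.0007,.084,3.105)"
```

```text
clock: 36.72
position: [0.57, 0.0025, 0.1587]
tool_rot: [3.141, 0.0, 3.096]
force: [-0.6, 0.7, -2.5]
grip_width: 0.0098
finger_force: 78.7
clock: 36.98
position: [0.5701, 0.0032, 0.1584]
tool_rot: [-3.141, 0.0, 3.096]
force: [0.6, -0.7, -2.3]
grip_width: 0.0094
finger_force: 78.7
blade1 0.92 (0.5445, 0.0693, -0.042, 63, 29) [0.66, 0.34, 0.77, 0.64]
blade1 0.78 (0.5432, 0.0364, -0.024, 64, 28) [0.56, 0.33, 0.66, 0.63]
blade1 0.74 (0.5647, 0.0028, -0.046, 89, 45) [0.43, 0.38, 0.57, 0.78]
blade1 0.72 (0.6478, 0.1662, 1.251, 56, 25) [0.87, 0.83, 1.0, 0.96]
pos [0.5701 0.0031 0.1582] yaw 3.097 q7 0.82 F [-0.4  0.3 -1.4] grip 0.0098 | GO [-0.017 -0.04   1.237] tw -0.06
```

```bash
python3 -m creep '[[-0.02,-0.04,0.5,-0.06,0],[-0.02,-0.04,0.9,-0.06,0],[-0.02,-0.04,1.22,-0.06,0],[-0.02,-0.04,1.22,-0.06,0],[-0.02,-0.04,1.22,-0.06,0]]'; python3 -c "
from h import *
go(.571,.0007,.066,3.105)";python3 -m creep '[[0,0,0.06,0,0],[0,0,0.1,0,0],[0,0,0.15,0,0],[0,0,0.2,0,0],[0,0,0.2,0,0]]'; python3 -c "
from h import *
go(.571,.0007,.0652,3.105)"
```

```text
clock: 37.7
position: [0.5715, 0.0007, 0.0854]
tool_rot: [3.141, 0.001, 3.106]
force: [-0.3, -0.0, -0.9]
grip_width: 0.0094
finger_force: 78.7
pos [0.5715 0.0007 0.0854] yaw 3.106 q7 0.76 F [-0.3 -0.  -0.9] grip 0.0094 | GO [ 0.008 -0.001  0.323] tw 0.01
clock: 38.33
position: [0.5711, 0.0004, 0.0726]
tool_rot: [3.142, -0.0, 3.106]
force: [-0.5, 0.5, -1.0]
grip_width: 0.0093
finger_force: 78.7
pos [5.711e-01 4.000e-04 7.260e-02] yaw 3.106 q7 0.74 F [-0.5  0.5 -1. ] grip 0.0093 | GO [0.001 0.005 0.123] tw 0.01
```

```bash
python3 -m creep '[[0,0,0.04,0,0],[0,0,0.08,0,0],[0,0,0.12,0,0],[0,0,0.12,0,0]]'; python3 -m creep '[[0,0,0,0,0.4],[0,0,0,0,0.4],[0,0,0,0,0.4]]'; python3 -m creep '[[0,0,-0.4,0,0.4],[0,0,-1,0,0.4],[0,0,-1.8,0,0.4],[0,0,-2.2,0,0.4],[0,0,-2.2,0,1]]'; python3 meas.py k2.png blade1:.049;  python3 -c "
from h import *
go(.4111,.3548,.2,1.351)"
```

```text
clock: 38.83
position: [0.5711, 0.0004, 0.0655]
tool_rot: [-3.142, -0.0, 3.106]
force: [-0.5, 0.4, -1.4]
grip_width: 0.0092
finger_force: 78.8
clock: 39.2
position: [0.5712, 0.0004, 0.0657]
tool_rot: [3.142, 0.0, 3.106]
force: [0.7, 0.7, -1.5]
grip_width: 0.0339
finger_force: 0.0
clock: 39.83
position: [0.5719, 0.0006, 0.2007]
tool_rot: [-3.141, 0.004, 3.106]
force: [-0.1, -0.3, 0.1]
grip_width: 0.0513
finger_force: 0.0
blade1 0.95 (0.5751, 0.1067, -0.042, 100, 46) [0.65, 0.32, 0.74, 0.59]
blade1 0.74 (0.5709, 0.0, -0.036, 101, 45) [0.47, 0.31, 0.54, 0.58]
blade1 0.72 (0.7456, 0.267, 1.262, 93, 42) [0.83, 0.77, 0.98, 0.89]
blade1 0.64 (0.5728, 0.0541, -0.036, 101, 45) [0.56, 0.31, 0.64, 0.59]
pos [5.711e-01 2.000e-04 1.982e-01] yaw 3.106 q7 0.88 F [ 0.5  0.1 -0.6] grip 0.0658 | GO [ 2.874  5.811 -0.033] tw 12.57
```

```bash
python3 -m creep '[[0.4,0.8,0,1.2,1],[0.8,1.6,0,2.4,1],[1.2,2.4,0,3.6,1],[1.6,3.2,0,4.8,1],[2,4,0,6,1]]'; python3 -m creep '[[0,0,0,1.2,1],[0,0,0,2.4,1],[0,0,0,3.6,1]]'; python3 -c "
from h import *
go(.4111,.3548,.2,1.351)"
```

```text
clock: 40.55
position: [0.4585, 0.2457, 0.1972]
tool_rot: [-3.141, -0.0, 2.263]
force: [0.8, 1.4, -0.0]
grip_width: 0.0854
finger_force: 0.0
clock: 40.92
position: [0.4592, 0.2445, 0.1971]
tool_rot: [-3.14, 0.0, 1.761]
force: [-0.5, -0.1, -0.3]
grip_width: 0.0854
finger_force: 0.0
pos [0.4592 0.2445 0.1971] yaw 1.761 q7 -0.8 F [-0.5 -0.1 -0.3] grip 0.0854 | GO [ 1.957 -0.44  -0.048] tw 2.94
```

```bash
python3 -m creep '[[0.8,-0.2,0,1.1,1],[1.6,-0.35,0,2.2,1],[1.96,-0.44,0,2.94,1],[1.96,-0.44,0,2.94,1],[1.96,-0.44,0,2.94,1]]'; python3 meas.py - blade1:.005;python3 -c "
from h import *
go(.4111,.3548,.02,1.351)"
```

```text
clock: 41.55
position: [0.4112, 0.3539, 0.1972]
tool_rot: [-3.141, 0.001, 1.356]
force: [-0.4, 0.2, -0.6]
grip_width: 0.0855
finger_force: 0.0
blade1 0.86 (0.6093, 0.4318, 0.361, 102, 46) [0.71, 0.0, 0.9, 0.25]
blade1 0.8 (0.2782, 0.3595, -1.277, 100, 46) [0.24, 0.35, 0.38, 0.6]
blade1 0.77 (0.5857, 0.0157, -0.215, 48, 27) [0.76, 0.95, 0.83, 1.0]
blade1 0.56 (0.4107, 0.3546, 1.335, 102, 46) [0.47, 0.31, 0.54, 0.54]
pos [0.4116 0.3536 0.1974] yaw 1.355 q7 -1.37 F [-0.4 -0.2  0.5] grip 0.0851 | GO [ 0.019 -0.012  2.956] tw 0.03
```

```bash
python3 -m creep '[[0.02,-0.01,0.8,0.05,0.6],[0.02,-0.01,1.6,0.05,0.6],[0.02,-0.01,2.3,0.05,0.6],[0.02,-0.01,2.75,0.05,0.6],[0.02,-0.01,2.95,0.05,0.6]]'; python3 -m creep '[[0,0,0,0,0.6],[0,0,0,0,0],[0,0,0,0,0],[0,0,0,0,0],[0,0,0,0,0]]' 80;python3 -m creep '[[0,0,0,0,0],[0,0,-0.3,0,0],[0,0,-0.9,0,0],[0,0,-1.8,0,0],[0,0,-2.3,0,0]]'; python3 -c "
from h import *
go(.569,-.0533,.15,-.037)"
```

```text
clock: 42.28
position: [0.4107, 0.355, 0.0193]
tool_rot: [-3.14, 0.002, 1.348]
force: [0.7, 0.3, -0.2]
grip_width: 0.0512
finger_force: 0.0
clock: 42.9
position: [0.4112, 0.3563, 0.0218]
tool_rot: [3.14, -0.001, 1.348]
force: [-1.7, -3.4, 13.2]
grip_width: 0.0094
finger_force: 78.9
clock: 43.52
position: [0.411, 0.3565, 0.1622]
tool_rot: [3.14, -0.002, 1.348]
force: [0.7, 0.6, -1.9]
grip_width: 0.0093
finger_force: 79.1
pos [0.411  0.3565 0.1622] yaw 1.348 q7 -1.42 F [ 0.7  0.6 -1.9] grip 0.0093 | GO [-6.081  4.074  0.196] tw 9.92
```

```bash
python3 -m creep '[[-0.8,0.53,0,0,0],[-1.6,1.06,0,0.5,0],[-2.4,1.6,0,1.5,0],[-3.2,2.13,0,2.5,0],[-4,2.66,0,3.5,0]]'; python3 -c "
from h import *
go(.569,-.0533,.16,-.037)"
```

```text
clock: 44.15
position: [0.5139, 0.085, 0.1599]
tool_rot: [3.141, -0.001, 0.855]
force: [1.4, 0.3, -3.0]
grip_width: 0.0092
finger_force: 79.0
pos [0.5139 0.085  0.1599] yaw 0.855 q7 -1.29 F [ 1.4  0.3 -3. ] grip 0.0092 | GO [-1.137e+00  2.205e+00 -1.000e-03] tw 6.39
```

```bash
python3 -m creep '[[-0.4,0.75,0,1.2,0],[-0.8,1.5,0,2.4,0],[-1.14,2.2,0,3.6,0],[-1.14,2.2,0,4.8,0],[-1.14,2.2,0,6,0]]';python3 -m creep '[[0,0,0,0.39,0],[0,0,0,0.39,0],[0,0,0,0.39,0]]'; python3 meas.py m1.png blade1:.14; python3 -c "
from h import *
go(.569,-.0533,.084,-.037)"
```

```text
clock: 44.78
position: [0.5688, -0.0516, 0.1597]
tool_rot: [-3.141, -0.001, 0.015]
force: [0.3, -0.0, -2.9]
grip_width: 0.0092
finger_force: 79.0
clock: 45.15
position: [0.5688, -0.0511, 0.1591]
tool_rot: [-3.141, -0.0, -0.031]
force: [0.3, -0.2, -2.1]
grip_width: 0.0094
finger_force: 79.0
blade1 0.96 (0.5992, -0.0194, -0.058, 63, 28) [0.35, 0.32, 0.44, 0.64]
blade1 0.93 (0.6007, 0.0133, -0.039, 63, 29) [0.24, 0.31, 0.35, 0.63]
blade1 0.93 (0.5669, -0.0518, -0.033, 103, 45) [0.43, 0.38, 0.58, 0.83]
blade1 0.73 (0.602, 0.0471, -0.041, 63, 30) [0.13, 0.32, 0.25, 0.63]
pos [ 0.5688 -0.0513  0.1589] yaw -0.032 q7 -1.76 F [-0.5  0.4 -1.7] grip 0.0094 | GO [0.005 0.034 1.248] tw 0.04
```

```bash
python3 -m creep '[[0,0.034,0.5,0.04,0],[0,0.034,0.9,0.04,0],[0,0.034,1.22,0.04,0],[0,0.034,1.22,0.04,0],[0,0.034,1.22,0.04,0]]'; python3 -c "
from h import *
go(.569,-.0533,.066,-.037)";python3 -m creep '[[0,0,0.06,0,0],[0,0,0.1,0,0],[0,0,0.15,0,0],[0,0,0.2,0,0],[0,0,0.2,0,0]]'; python3 -c "
from h import *
go(.569,-.0533,.0658,-.037)"
```

```text
clock: 45.88
position: [0.5691, -0.0533, 0.0862]
tool_rot: [-3.141, -0.001, -0.038]
force: [0.8, -0.2, -1.6]
grip_width: 0.0091
finger_force: 79.0
pos [ 0.5691 -0.0533  0.0862] yaw -0.038 q7 -1.79 F [ 0.8 -0.2 -1.6] grip 0.0091 | GO [-0.001 -0.     0.336] tw -0.01
clock: 46.5
position: [0.5686, -0.0533, 0.0731]
tool_rot: [-3.142, 0.0, -0.038]
force: [-0.4, -0.0, -1.4]
grip_width: 0.0096
finger_force: 79.0
pos [ 0.5686 -0.0533  0.0731] yaw -0.038 q7 -1.8 F [-0.4 -0.  -1.4] grip 0.0096 | GO [0.007 0.    0.122] tw -0.01
```

```bash
python3 -m creep '[[0,0,0.04,0,0],[0,0,0.08,0,0],[0,0,0.12,0,0],[0,0,0.12,0,0]]'; python3 -m creep '[[0,0,0,0,0.4],[0,0,0,0,0.4],[0,0,0,0,0.4]]'; python3 -m creep '[[0,0,-0.4,0,0.4],[0,0,-1,0,0.4],[0,0,-1.8,0,0.4],[0,0,-2.2,0,0.4],[0,-0.6,-2.2,0,0.4]]'; python3 -m creep '[[0,-0.8,0,0,1],[0,-0.8,0,0,1],[0,-0.8,0,0,1]]'; python3 meas.py z1.png blade1:.049 chip1:.012; python3 - <<'E'
from h import *
c=cam("top"); t=grab_frame("top")
for n,z in(("scraper",.03),("rest",.004),("blade1",.049)):
    for d in silhouettes("top",n): print(n,round(d["p"],2),quad(c,d["mask"],z))
go()
E
```

```text
clock: 47.0
position: [0.5686, -0.0533, 0.066]
tool_rot: [-3.142, 0.0, -0.038]
force: [0.7, -0.3, -0.9]
grip_width: 0.0093
finger_force: 79.0
clock: 47.38
position: [0.5687, -0.0533, 0.0663]
tool_rot: [-3.142, -0.0, -0.038]
force: [0.4, -0.2, -0.5]
grip_width: 0.0342
finger_force: 0.0
clock: 48.0
position: [0.571, -0.0194, 0.2004]
tool_rot: [3.141, -0.004, -0.043]
force: [0.4, 0.8, -0.7]
grip_width: 0.0346
finger_force: 0.0
clock: 48.38
position: [0.5719, 0.0302, 0.1982]
tool_rot: [3.141, 0.0, -0.038]
force: [0.1, -0.7, 0.2]
grip_width: 0.0846
finger_force: 0.0
blade1 0.96 (0.5677, -0.0527, -0.024, 101, 46) [0.6, 0.31, 0.7, 0.59]
blade1 0.85 (0.5722, 0.0004, -0.038, 102, 46) [0.52, 0.31, 0.6, 0.59]
blade1 0.7 (0.5748, 0.0554, -0.042, 101, 44) [0.42, 0.31, 0.5, 0.58]
blade1 0.68 (0.5763, -0.0828, -0.038, 14, 11) [0.69, 0.41, 0.71, 0.45]
blade1 0.32 (0.5299, -0.0839, 1.533, 15, 13) [0.68, 0.54, 0.71, 0.58]
chip1 0.79 (0.5322, -0.0999, -1.526, 21, 15) [0.68, 0.5, 0.72, 0.54]
chip1 0.72 (0.5669, -0.0968, -0.038, 16, 11) [0.69, 0.41, 0.7, 0.46]
chip1 0.57 (0.5139, -0.0977, 1.533, 19, 16) [0.68, 0.54, 0.71, 0.58]
scraper 0.83 (0.4944, -0.3277, 0.088, 100, 39)
rest 0.75 (0.4965, -0.3313, 0.078, 130, 69)
blade1 0.9 (0.6009, 0.4125, 0.387, 96, 43)
blade1 0.85 (0.2776, 0.3438, -1.231, 97, 44)
blade1 0.84 (0.7693, 0.2954, 1.272, 99, 44)
blade1 0.56 (0.5457, 0.1212, 0.011, 40, 17)
blade1 0.55 (0.6023, -0.0713, -0.013, 26, 14)
pos [0.5719 0.0301 0.1982] yaw -0.039 q7 -1.9 F [ 0.4 -0.2  0. ] grip 0.0853 | GO [0. 0. 0.] tw 0
```

View pics/z1.png

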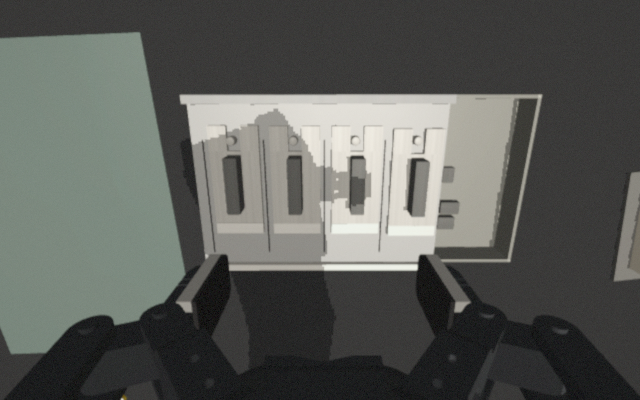

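The last picture shows each of the four blades flat with its pin in the notch: pins at about (233,141), (294,141), (355,141) and (417,141). The three chips are in the tray at about (447,175), (449,207) and (445,222). The scraper measures as standing on its pad.

```bash
python3 -c "
from workcell import bot
print(bot.job_done())"
```

```text
the job is handed in; nothing more can be done
None
```

I handed in the job at about 48 s on the robot's clock: all three chips are in the tray, the scraper block is back on its pad, and all four blades lie flat with their pins in the notches; the verdict was not shown to me.

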